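# Clamp a sensor probe in the lid port of a bench reactor

## Task

Fit the sensor probe, the instrument with the round, straight cylindrical head, to the small glass reactor: lift it out of the white rack and lower it gently, without dropping it, shank first into the clamp port in the middle of the reactor's lid until its collar rests on the nut. Only then swing the nut's lever clockwise (seen from above) until it comes up against its stop, so that the collet grips the probe. Leave the other two instruments standing in the rack.

Things in the scene. Friction and masses are not known exactly. Their poses are not given: they have to be found in the camera images.
- probe_head (a point): Centre of the probe's head, a grey plastic cylinder 28 mm across, 52 mm tall, with a 12 x 6 mm steel stub on top; z up along the probe's axis. The probe stands upright, 146 mm in all, about 160 g: below the head a steel collar 34 mm across, 8 mm thick, and a steel shank 16 mm across, 80 mm long, tip tapered. This point is 34 mm above the collar's underside, 114 mm above the tip.
- probe_collar (a point): Point on the probe's axis at the underside of its collar, 80 mm above the shank's tip.
- rack: White plastic rack, 226 x 64 mm, 100 mm high, fixed; origin at the centre of its underside, z up, x along the row of three holes (at x = -72, 0 and 72 mm, 22 mm across). The instruments hang in the holes by their collars, which rest on its top; any of the three may be in any hole.
- sampler_head (a point): Centre of the head of another instrument in the rack, with the same shank and collar but a square head 30 x 30 x 52 mm. To be left in the rack.
- plug_head (a point): Point in the middle of the head of the third instrument in the rack, with the same shank and collar but a low, mushroom-shaped head 48 mm across whose top is 34 mm above the rack. To be left in the rack.
- port (a point): Centre of the clamp port's mouth: on the nut's axis, level with the nut's top face, 172 mm above the bench; z up. The nut is a knurled ring 52 mm across, 25 mm high. Its mouth is a funnel 29 mm wide, narrowing over 6 mm to a 20 mm bore over 80 mm deep. Home: the collar's underside lies on the nut's top. Lid below: steel disc 132 mm across, top at 130 mm, caps up to 140 mm. All fixed.
- lever (a point): Point on the nut's lever, a level dark steel bar 12 mm wide, 16 mm tall, sticking out radially from the nut to 106 mm from the port's axis. This point is at the bar's mid-height (159.5 mm above the bench), 88 mm from the axis, and turns with the nut. y axis: along the bar towards the port's axis; z up. From 66 mm outwards the bar is clear of the lid below.
- nut (a joint): Turn of nut and lever, rad: 0 = fully open, grows clockwise seen from above, hard stop at 1.4; starts between 0 and 0.3. Friction of about 0.3 N m holds it where it is left. It moves the collet's three jaws inwards: they touch the shank at about 0.95 and press harder from there to the stop (up to 0.4 N m more there); let go, it may spring back by up to 0.05.
- jaw_a: One of the collet's three steel jaws, spaced evenly round the bore inside the nut, hardly visible; origin on the port's axis at the nut's underside. Moved only by the nut.

How it is judged:
By the outcome, as a careful person would: the job done as asked, in the order asked, and still so for the second after the job is handed in, with the robot touching nothing.
It also fails if it takes over 58 s, if anything falls off the work surface, if the arm or the gripper's body presses on something with over 40 N, if the wrist force passes 120 N, or if a joint passes its speed limit or range.

## Robot

A 6-joint arm with a two-finger parallel gripper is mounted at the origin on the work surface. World frame = base frame: x ahead of the robot, y to its left, z up, the work surface at z = 0. Lengths are in m, angles in degrees, forces in N, time in s.
With the tool pointing down it reaches from about 0.25 to 0.725 m from the base axis. Payload 9.7 kg.
Tool frame: the origin (TCP) lies at the very end of the fingers, on their centre line; the grasp point (between the pads) lies 19 mm behind it (bot.grip_point_offset is the z of the grasp point in the tool frame, in m); z points along the fingers, x is the direction in which the jaws open and shut, and the axes are right-handed (so a half turn about z gives the same grasp; the last joint's range is limited). The gripper opens to 85 mm and grips with 20 to 120 N. Pads are 22 mm wide; open, the fingers measure 114 mm over their backs; the gripper's body (76 mm by 85 mm) begins 54 mm behind the grasp point. The pads swing forward as they close: fully open they stand 13 mm farther back than shut.
Start: joints at [-71.963, 4.979, 10.078, 95.1, 0, 90], TCP at [0.17, -0.523, 0.231] pointing down, gripper open.
Joint ranges: [-179.16, 179.16], [-48.56, 103.87], [-65.8, 70.77], [-126.05, 130.52], [-82.76, 87.17], [-180, 180]. Speed limits (degrees/s): [127.2, 127.2, 147.25, 180, 180, 180].

## Interface

Orientations are given as [roll, pitch, yaw] about the fixed x, y, z axes, in that order (R = Rz(yaw) Ry(pitch) Rx(roll)).
In Python, from workcell import get_obs, viewer, job_done, bot gives the robot as it stands.
- The arm moves only by the shell command python3 -m handwheel 'ROWS' [FORCE]. ROWS is JSON, a list of rows, each a list of 5 numbers: the closure, from 0 (fully open) to 1 (shut), then the shift along the world's x, y, z in m, then the turn about the world's z in degrees. A call has 1 to 5 rows; each row is the pose to reach, as a shift and turn from the pose measured when the call began; what a row does not reach only later rows make up. A row lasts 1/10 s, in which the tool goes at most 50 mm and 8.59 degrees, less where a joint would pass 70% of its speed; a pose out of reach is approached as far as the arm can. A call with a gripper value outside its range is refused whole. The fingers move at their own pace and stop on an object; FORCE is the grip in N (left out, the last holds). Time passes only in rows, so rows that repeat a pose let the fingers close. It gives the time, the measured TCP pose, the force and the opening at its end, in the units of the state.
- get_obs(): the state, without advancing time (a new reading comes with each control period).
- viewer.camera(name): name is "scene" or "top" or "wrist"; returns a dict with "color" (384x512x3 uint8, blue, green, red), "K" (3x3 intrinsics, pixels), "dist_coeffs" ([k1, k2, p1, p2, k3] as OpenCV has them; the pictures are not rectified), "origin" and "orientation" of the camera in the world. Camera axes: x right, y down, z forward; pixel columns grow to the right and rows downward; lengths in m; the calibration is good to about 2 mm. A picture is of the moment at which its call begins. There is no depth.
- job_done(): hands the job in, once; it reports no verdict.
The state is a dict: "time": time; "q": joint angles; "qd": joint speeds; "joint_efforts": joint torques, N m; "ee_pos": TCP position; "tcp_rot": TCP orientation; "wrist_force": force on the tool from outside, world axes, zero at the start; "torque": the same for the moment, N m; "opening": finger opening in m.
Only numpy, scipy, OpenCV 4.12 (cv2) and the standard library are available. Lean on these libraries where they do the work, as an engineer would, in place of code of your own. Each camera call takes 0.05 s, during which the arm holds its last target.

## Working session

There is one attempt and no reset: what is moved stays moved. The work goes in short steps, Python scripts to look and compute and a shell command to move; the robot and the scene stay as the last step left them, time stands still between calls to the robot, and variables do not carry over. Pictures are saved under pics/ and viewed, and the job is handed in when it is done.

```bash
mkdir -p pics; ls
python3 - <<'E'
from workcell import get_obs, viewer, bot
import cv2
o=get_obs();print({k:o[k] for k in('time','ee_pos','tcp_rot','wrist_force','opening')},bot.grip_point_offset)
for n in('scene','top','wrist'):
    c=viewer.camera(n);cv2.imwrite(f'pics/a_{n}.png',c['color']);print(n,c['K'],c['dist_coeffs'],c['origin'],c['orientation'])
E
```

```text
pics
{'time': 0.0, 'ee_pos': array([ 0.17020472, -0.52274865,  0.23057594]), 'tcp_rot': array([ 1.79999306e+02,  7.80267591e-02, -7.19630458e+01]), 'wrist_force': array([-0.98328464, -0.65011295, -0.24221968]), 'opening': 0.08545756758664237} -0.0187
scene [[390.29288779   0.         257.53105379]
 [  0.         390.29288779 186.26544188]
 [  0.           0.           1.        ]] [-0.06292226  0.          0.          0.          0.        ] [1.19502919 0.15189793 0.83944328] [-138.28649552    1.02176649   99.06323882]
top [[413.3351362    0.         254.3610088 ]
 [  0.         413.3351362  194.12275974]
 [  0.           0.           1.        ]] [-0.01181249  0.          0.          0.          0.        ] [0.47746718 0.01084829 1.05771345] [-175.65797011    0.46463847  -90.55107694]
wrist [[277.21074155   0.         256.89491725]
 [  0.         277.21074155 191.97282487]
 [  0.           0.           1.        ]] [-0.04051139  0.          0.          0.          0.        ] [ 0.23969972 -0.50143993  0.37298516] [ 1.63408908e+02  3.26500537e-02 -7.19730032e+01]
```

View pics/a_scene.png

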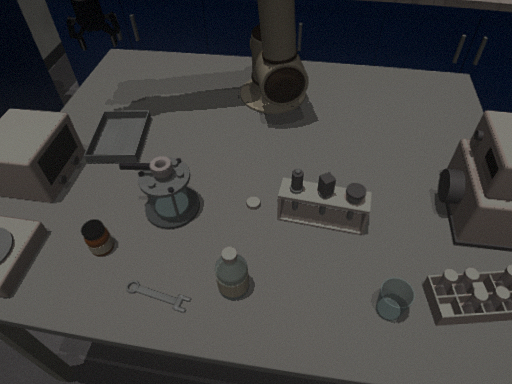

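View pics/a_top.png

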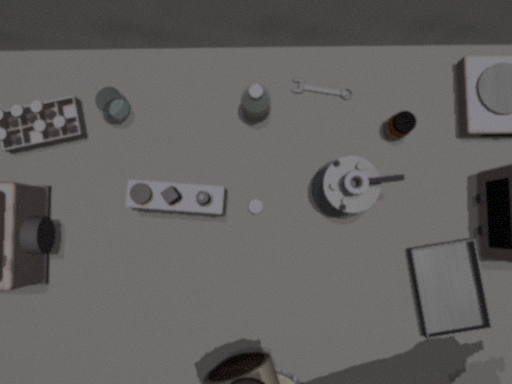

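View pics/a_wrist.png

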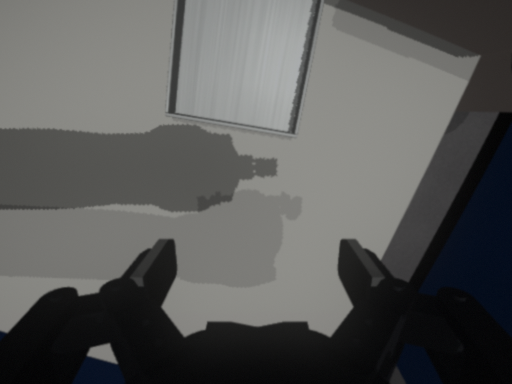

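The scene view shows the probe at about (297,180) in the rack's end hole. In the top view it is at about (203,198), the sampler at (171,196) and the plug at (141,194). The nut is at about (355,182), and its lever runs right to (403,178). I'll zoom in to measure.

Run:
```python
import cv2,numpy as np
s=cv2.imread('pics/a_top.png');t=cv2.imread('pics/a_scene.png')
def z(im,x,y,w,h,f,n):
    c=cv2.resize(im[y:y+h,x:x+w],None,fx=f,fy=f,interpolation=cv2.INTER_CUBIC)
    c=np.clip((c/255.)**0.6*255*1.2,0,255).astype(np.uint8)
    for i in range(0,w,10): cv2.putText(c,str(x+i),(i*f,8),0,.3,(0,255,255),1);cv2.line(c,(i*f,10),(i*f,14),(0,255,255),1)
    for i in range(0,h,10): cv2.putText(c,str(y+i),(0,i*f+4),0,.3,(0,255,255),1)
    cv2.imwrite(n,c)
z(s,120,170,110,55,7,'pics/b1.png');z(s,310,145,100,75,8,'pics/b2.png')
z(t,110,140,100,75,8,'pics/b3.png');z(t,270,155,110,75,7,'pics/b4.png')
```

```text
(no output)
```

View pics/b1.png

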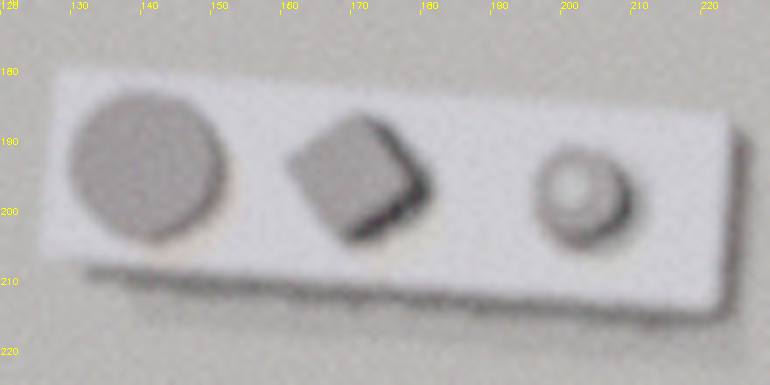

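View pics/b2.png

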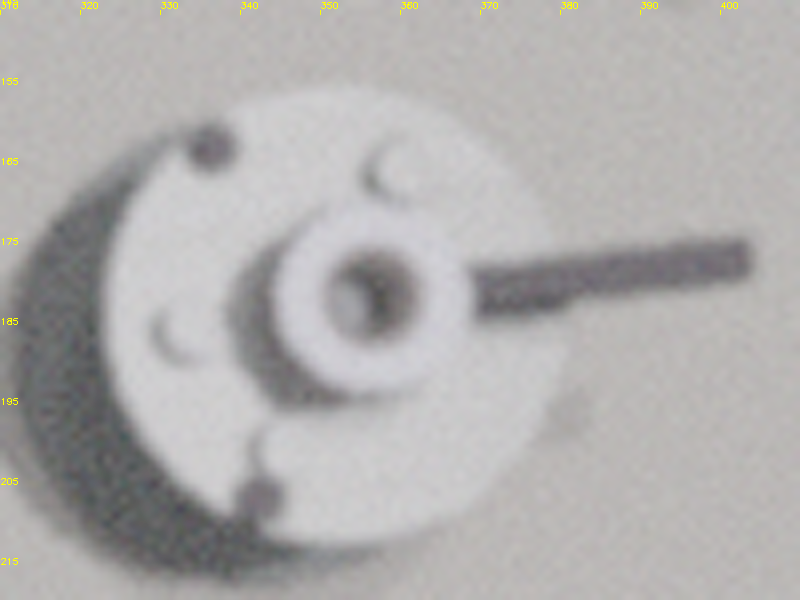

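View pics/b3.png

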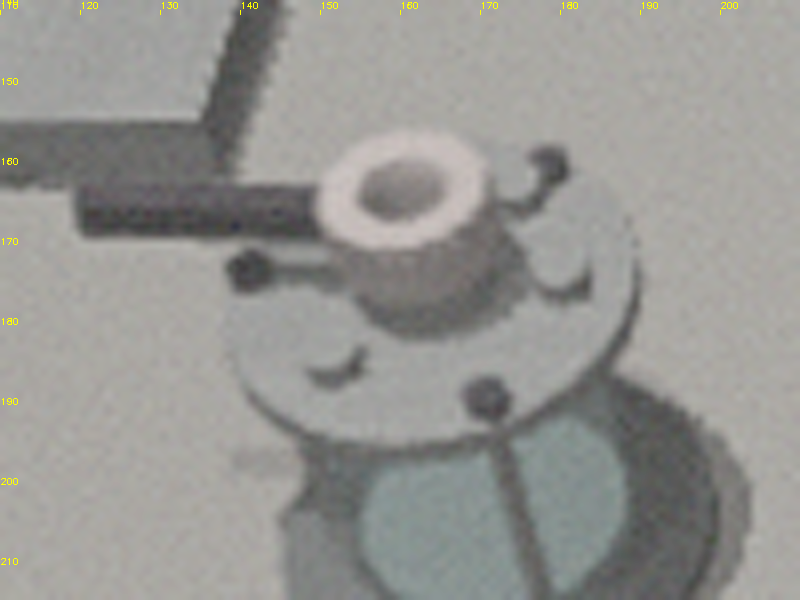

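View pics/b4.png

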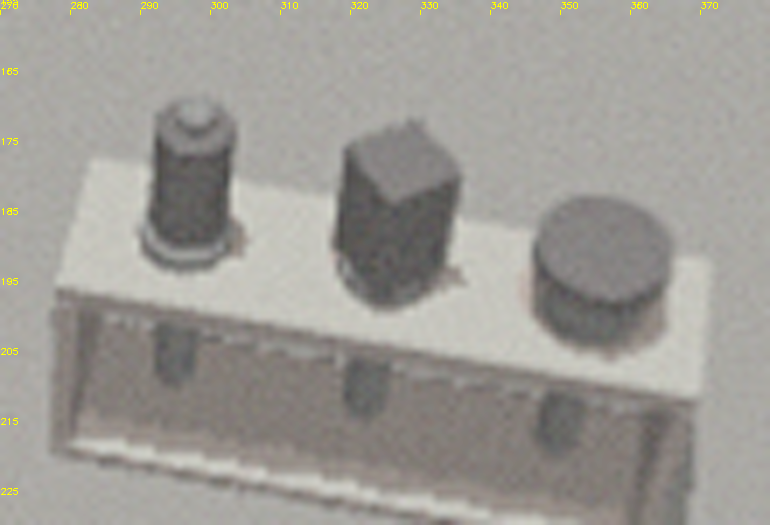

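```bash
cat > h.py <<'E'
import numpy as np,cv2
from scipy.spatial.transform import Rotation as R
from workcell import get_obs, viewer, bot
def ray(c,uv):
    p=cv2.undistortPoints(np.array([[uv]],float),np.array(c['K']),np.array(c['dist_coeffs']))[0,0]
    d=R.from_euler('xyz',c['orientation'],degrees=True).as_matrix()@[p[0],p[1],1]
    return np.array(c['origin']),d/np.linalg.norm(d)
def plane(c,uv,z):
    o,d=ray(c,uv);return o+d*(z-o[2])/d[2]
def tri(c1,u1,c2,u2):
    A=0;b=0;
    for c,u in((c1,u1),(c2,u2)):
        o,d=ray(c,u);P=np.eye(3)-np.outer(d,d);A=A+P;b=b+P@o
    return np.linalg.solve(A,b)
def proj(c,X):
    M=R.from_euler('xyz',c['orientation'],degrees=True).as_matrix().T
    return cv2.projectPoints(np.array([X],float),M,-M@np.array(c['origin']),np.array(c['K']),np.array(c['dist_coeffs']))[0].ravel()
E
python3 - <<'E'
from h import *
np.set_printoptions(precision=4,suppress=True)
T=viewer.camera('top');S=viewer.camera('scene')
print('stub',plane(T,(201.7,196.7),.166),plane(S,(298,171.1),.166),tri(T,(201.7,196.7),S,(298,171.1)))
P=[plane(T,(120+a/7,170+b/7),.1) for a,b in((58,68),(730,113),(718,308),(40,258))]
P=np.array(P);print('rackT',P,P.mean(0));d=P[0]-P[1]+P[3]-P[2];yaw=np.degrees(np.arctan2(d[1],d[0]));print(yaw,np.linalg.norm(P[0]-P[1]),np.linalg.norm(P[1]-P[2]))
u=d/np.linalg.norm(d);print('hole from rack',P.mean(0)-.072*u,P.mean(0)+.072*u)
P=np.array([plane(S,(270+a/7,155+b/7),.1) for a,b in((92,158),(56,292),(692,397),(712,258))]);print('rackS',P,P.mean(0))
print('nut',plane(T,(356.4,182.1),.172),plane(S,(160.4,163.75),.172),tri(T,(356.4,182.1),S,(160.4,163.75)))
a=plane(T,(403.9,177.2),.1675);b=plane(T,(371,181.7),.1675);print('lev',a,b)
n=plane(T,(356.4,182.1),.172)
for m in(a,b):print(np.degrees(np.arctan2(*(m-n)[[1,0]])),np.linalg.norm((m-n)[:2]))
a=plane(S,(110+77/8,140+186/8),.1675);n=plane(S,(160.4,163.75),.172);print(a,np.degrees(np.arctan2(*(a-n)[[1,0]])),np.linalg.norm((a-n)[:2]))
E
```

```text
stub [0.5408 0.1315 0.166 ] [0.5423 0.1336 0.166 ] [0.5408 0.1327 0.1642]
rackT [[0.5871 0.3124 0.1   ]
 [0.5696 0.0878 0.1   ]
 [0.5048 0.092  0.1   ]
 [0.5236 0.3175 0.1   ]] [0.5463 0.2024 0.1   ]
85.39827111065584 0.2253020185788519 0.0649233780614124
hole from rack [0.5405 0.1307 0.1   ] [0.5521 0.2742 0.1   ]
rackS [[0.507  0.0959 0.1   ]
 [0.5731 0.0907 0.1   ]
 [0.5889 0.312  0.1   ]
 [0.5241 0.3209 0.1   ]] [0.5483 0.2049 0.1   ]
nut [ 0.5685 -0.2024  0.172 ] [ 0.5702 -0.2     0.172 ] [ 0.5684 -0.2019  0.1701]
lev [ 0.5785 -0.3065  0.1675] [ 0.5695 -0.235   0.1675]
-84.48112167793016 0.10462535620244016
-88.23424348507663 0.03267403678517409
[ 0.5784 -0.3047  0.1675] -85.54745548535222 0.10506244009907872
```

The two views agree to about 2 mm. The probe is at about (0.541, 0.132) and the port at about (0.569, −0.2015). The lever points at about −85°, so it swings clockwise to about −160°. I'll move above the probe with the jaws opening across the row (yaw about −5°).

```bash
python3 -m handwheel '[[0,0.02,0.035,0.01,4],[0,0.04,0.07,0.02,8],[0,0.06,0.105,0.02,12],[0,0.08,0.14,0.02,16],[0,0.1,0.175,0.02,20]]' 40
python3 -m handwheel '[[0,0.02,0.035,0,4],[0,0.04,0.07,0,8],[0,0.06,0.105,0,12],[0,0.08,0.14,0,16],[0,0.1,0.175,0,20]]'
python3 -m handwheel '[[0,0.02,0.035,0,4],[0,0.04,0.07,0,8],[0,0.06,0.105,0,12],[0,0.08,0.14,0,16],[0,0.1,0.175,0,20]]'
```

```text
time: 0.75
ee_pos: [0.2707, -0.3465, 0.251]
tcp_rot: [-180.0, 0.0, -51.8]
wrist_force: [1.5, -1.4, 0.6]
opening: 0.0857
time: 1.25
ee_pos: [0.3712, -0.1699, 0.2511]
tcp_rot: [-180.0, -0.0, -31.7]
wrist_force: [2.0, -0.4, -0.3]
opening: 0.0856
time: 1.75
ee_pos: [0.4717, 0.0068, 0.2512]
tcp_rot: [-180.0, -0.0, -11.5]
wrist_force: [0.1, -1.0, 0.1]
opening: 0.0855
```

```bash
python3 -m handwheel '[[0,0.02,0.035,0,2],[0,0.04,0.07,0,4],[0,0.055,0.1,0,6],[0,0.0695,0.1252,0,7],[0,0.0695,0.1252,0,7]]'
python3 - <<'E'
from h import *
W=viewer.camera('wrist');S=viewer.camera('scene')
cv2.imwrite('pics/c.png',np.hstack([W['color']]));cv2.imwrite('pics/c2.png',S['color'])
print(proj(W,[.541,.132,.166]),proj(W,[.541,.132,.16]),proj(W,[.541,.132,.1]));print(get_obs()['ee_pos'])
E
```

```text
time: 2.25
ee_pos: [0.5421, 0.1347, 0.2499]
tcp_rot: [-180.0, 0.0, -4.3]
wrist_force: [-0.3, -1.0, -0.2]
opening: 0.0854
[255.42419926 199.69180273] [255.46430982 197.56007869] [255.78143837 180.71777404]
[0.54103328 0.13233089 0.25066753]
```

View pics/c.png

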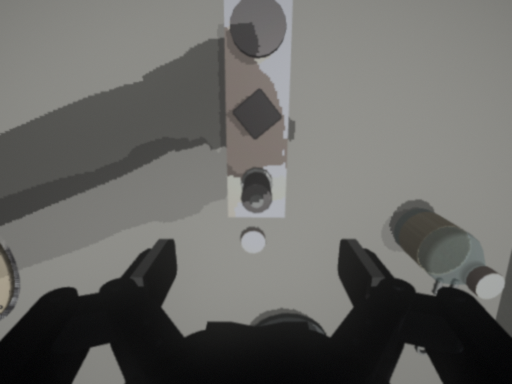

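The wrist view shows the probe's stub at about (257,199), between the jaws laterally and close to the predicted (255.4,199.7). I'll measure it more finely.

Run:
```python
import cv2,numpy as np
im=cv2.imread('pics/c.png')[155:225,215:305]
c=cv2.resize(im,None,fx=8,fy=8,interpolation=cv2.INTER_CUBIC);c=np.clip((c/255.)**.5*255*1.1,0,255).astype(np.uint8)
for i in range(0,90,10):cv2.putText(c,str(215+i),(i*8,8),0,.3,(0,255,255),1)
for i in range(0,70,10):cv2.putText(c,str(155+i),(0,i*8+4),0,.3,(0,255,255),1)
cv2.imwrite('pics/c3.png',c)
```

```text
(no output)
```

View pics/c3.png

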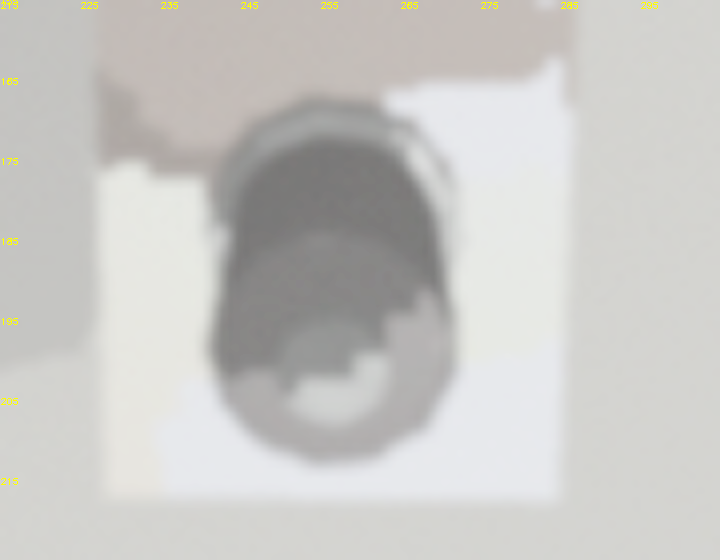

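Run:
```python
from h import *
W=viewer.camera('wrist')
print(plane(W,(256.7,198.6),.16),plane(W,(256.9,201.5),.166), get_obs()['ee_pos'],get_obs()['tcp_rot'])
```

```text
[0.54097736 0.12828964 0.16      ] [0.54110339 0.12759579 0.166     ] [0.54089366 0.13171025 0.25100483] [ 1.79982596e+02 -1.51746458e-03 -4.48882073e+00]
```

```bash
python3 -m handwheel '[[0,0,-0.0005,-0.03,0],[0,0,-0.0005,-0.06,0],[0,0,-0.0005,-0.085,0],[0,0,-0.0005,-0.105,0],[0,0,-0.0005,-0.105,0]]'
python3 - <<'E'
from h import *
W=viewer.camera('wrist');cv2.imwrite('pics/d.png',np.clip((W['color']/255.)**.5*280,0,255).astype(np.uint8))
print(proj(W,[.541,.131,.16]))
E
```

```text
time: 2.9
ee_pos: [0.5393, 0.1298, 0.1437]
tcp_rot: [179.9, 0.2, -4.6]
wrist_force: [-0.2, -0.4, 0.4]
opening: 0.0853
[259.04351673 253.62525132]
```

View pics/d.png

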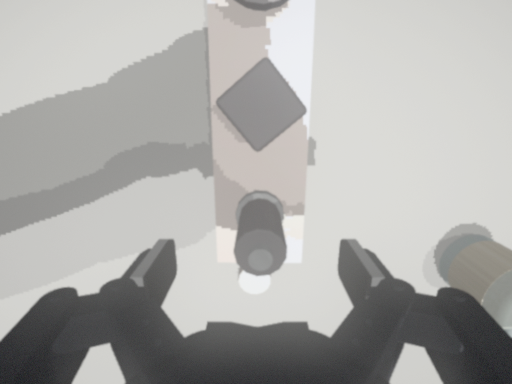

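The wrist view shows the head top at (260,252), against a prediction of (259,254), so alignment is within 1 mm. I'll descend and close.

```bash
python3 -c "
from h import *;o=get_obs();print(o['ee_pos'],o['tcp_rot'])"
python3 -m handwheel '[[0,0.001,0.001,-0.01,0],[0,0.001,0.001,-0.02,0],[0,0.001,0.001,-0.028,0],[0,0.001,0.001,-0.028,0],[0,0.001,0.001,-0.028,0]]'
```

```text
[0.54002133 0.13011456 0.14566541] [ 1.79951741e+02  8.10501406e-02 -4.56635483e+00]
time: 3.45
ee_pos: [0.541, 0.1312, 0.1176]
tcp_rot: [179.9, 0.1, -4.6]
wrist_force: [-0.1, 0.2, 0.1]
opening: 0.0854
```

```bash
python3 -m handwheel '[[0.3,0,0,0,0],[0.5,0,0,0,0],[0.6,0,0,0,0],[0.7,0,0,0,0],[0.8,0,0,0,0]]' 40; python3 -m handwheel '[[1,0,0,0,0],[1,0,0,0,0],[1,0,0,0,0]]'
```

```text
time: 3.95
ee_pos: [0.5411, 0.1312, 0.118]
tcp_rot: [180.0, 0.1, -4.6]
wrist_force: [-0.5, -0.1, 1.2]
opening: 0.027
time: 4.25
ee_pos: [0.5411, 0.1312, 0.1179]
tcp_rot: [180.0, 0.1, -4.6]
wrist_force: [0.7, -0.8, 1.8]
opening: 0.027
```

```bash
python3 -m handwheel '[[1,0,0,0.01,0],[1,0,0,0.025,0],[1,0,0,0.04,0],[1,0,0,0.06,0],[1,0,0,0.08,0]]' 60;python3 -m handwheel '[[1,0,0,0.025,0],[1,0,0,0.05,0],[1,0,0,0.08,0],[1,0,0,0.1,0],[1,0,0,0.11,0]]'
python3 - <<'E'
from h import *
for n in('scene','wrist'):
  W=viewer.camera(n);cv2.imwrite(f'pics/e_{n}.png',np.clip((W['color']/255.)**.5*280,0,255).astype(np.uint8))
o=get_obs();print(o['ee_pos'],o['tcp_rot'])
E
```

```text
time: 4.75
ee_pos: [0.5412, 0.1312, 0.2001]
tcp_rot: [180.0, 0.0, -4.6]
wrist_force: [-0.2, -0.7, -1.5]
opening: 0.0268
time: 5.25
ee_pos: [0.5414, 0.1313, 0.3134]
tcp_rot: [-180.0, -0.2, -4.6]
wrist_force: [0.7, -0.1, -0.3]
opening: 0.0266
[0.54155875 0.13132491 0.31195543] [-1.79972156e+02 -1.38579549e-01 -4.55653220e+00]
```

View pics/e_scene.png

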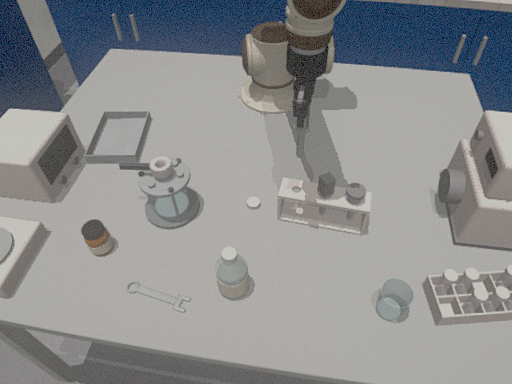

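View pics/e_wrist.png

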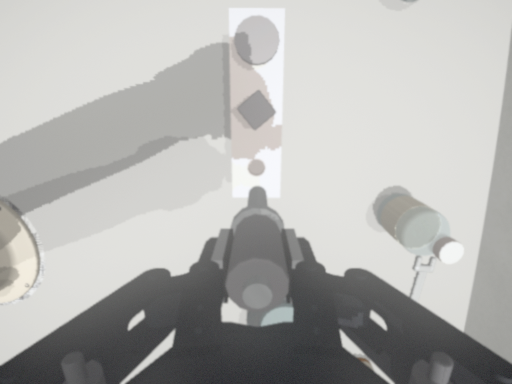

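The scene view shows the probe gripped and vertical, with its tip at about (299,158). The other two instruments are still in the rack. I'll carry it over to the port.

```bash
python3 -m handwheel '[[1,0.002,-0.02,0,0],[1,0.005,-0.05,0,0],[1,0.008,-0.085,0,0],[1,0.01,-0.12,0,0],[1,0.013,-0.155,0,0]]';python3 -m handwheel '[[1,0.003,-0.035,0,0],[1,0.006,-0.07,0,0],[1,0.009,-0.1,0,0],[1,0.011,-0.125,0,0],[1,0.013,-0.14,0,0]]'
python3 -m handwheel '[[1,0,0,0,0],[1,0,0,0,0]]'; python3 -c "
from h import *;o=get_obs();print(o['ee_pos'],o['tcp_rot'])"
```

```text
time: 5.85
ee_pos: [0.5542, -0.0249, 0.3108]
tcp_rot: [-180.0, -0.0, -4.5]
wrist_force: [1.0, 0.8, -0.8]
opening: 0.0265
time: 6.35
ee_pos: [0.5669, -0.1667, 0.3095]
tcp_rot: [-180.0, 0.1, -4.6]
wrist_force: [0.0, -0.0, -1.8]
opening: 0.0269
time: 6.55
ee_pos: [0.5668, -0.1664, 0.3087]
tcp_rot: [-179.9, 0.1, -4.6]
wrist_force: [-0.5, 0.0, -1.7]
opening: 0.0266
[ 0.56679789 -0.16640878  0.30866286] [-1.79933508e+02  1.41316183e-01 -4.64770619e+00]
```

```bash
python3 -m handwheel '[[1,0.001,-0.01,0,0],[1,0.0015,-0.02,-0.005,0],[1,0.0022,-0.03,-0.01,0],[1,0.0022,-0.035,-0.015,0],[1,0.0022,-0.035,-0.015,0]]'
python3 - <<'E'
from h import *
ims=[]
C={n:viewer.camera(n) for n in('scene','top','wrist')}
o=get_obs();print(o['ee_pos'],o['tcp_rot'],o['time']);p=o['ee_pos']
for n,x,y,w,h in(('scene',100,80,110,110),('top',300,120,110,110),('wrist',180,100,150,150)):
  W=C[n];c=cv2.resize(W['color'][y:y+h,x:x+w],(600,600),interpolation=cv2.INTER_CUBIC)
  c=np.clip((c/255.)**.6*280,0,255).astype(np.uint8);f=600/w
  for i in range(0,w,10):cv2.putText(c,str(x+i),(int(i*f),8),0,.3,(0,255,255),1);cv2.putText(c,str(y+i),(0,int(i*f)+4),0,.3,(0,255,255),1)
  cv2.imwrite(f'pics/f_{n}.png',c)
print('tip pred',proj(C['scene'],[p[0],p[1],p[2]-.0975]),proj(C['wrist'],[p[0],p[1],p[2]-.0975]))
E
```

```text
time: 7.05
ee_pos: [0.5687, -0.2021, 0.2923]
tcp_rot: [-179.9, 0.2, -4.7]
wrist_force: [0.4, 1.1, -1.3]
opening: 0.0268
[ 0.56893663 -0.20129191  0.29373487] [-1.79925229e+02  1.41660287e-01 -4.65118600e+00] 7.2
tip pred [158.02472638 156.17428812] [256.80621691 192.10626464]
```

View pics/f_scene.png

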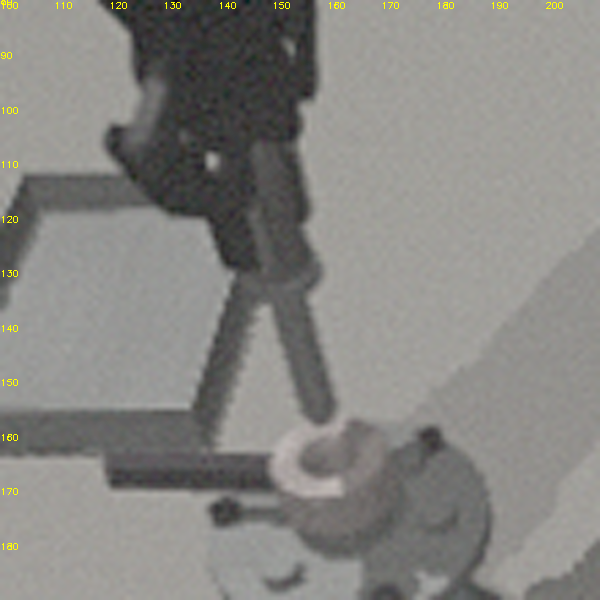

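View pics/f_wrist.png

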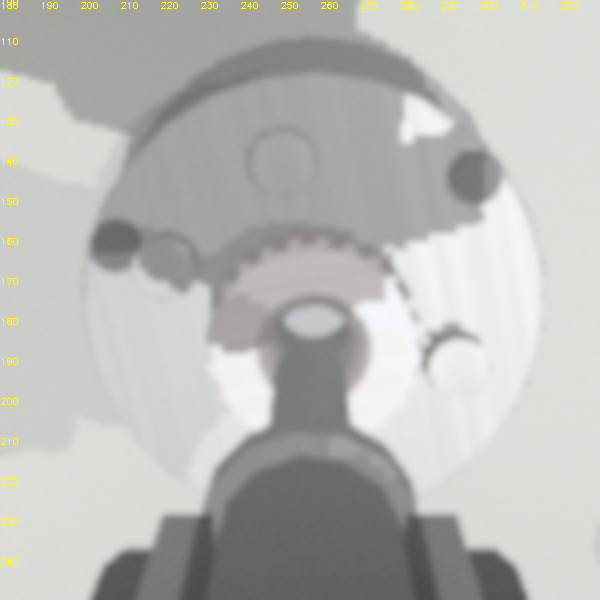

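View pics/f_top.png

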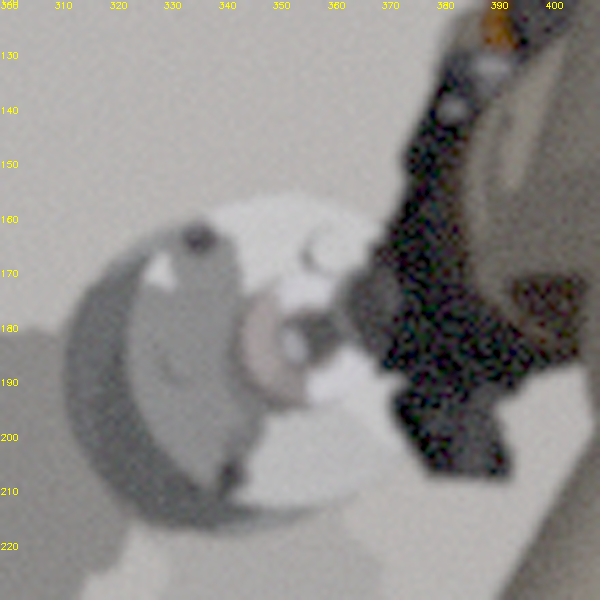

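Run:
```python
from h import *
W=viewer.camera('wrist');o=get_obs();print(o['ee_pos'],proj(W,[.569,-.2015,.172]),proj(W,[.569,-.1755,.172]),proj(W,[.595,-.2015,.172]),proj(W,[.543,-.2015,.172]))
x,y,w=200,140,100
c=cv2.resize(W['color'][y:y+w,x:x+w],(800,800)[:2],interpolation=cv2.INTER_CUBIC)[:600]
c=np.clip((c/255.)**.6*250,0,255).astype(np.uint8)
for i in range(0,w,10):cv2.putText(c,str(x+i),(i*8,8),0,.3,(0,0,255),1);cv2.putText(c,str(y+i),(0,i*8+4),0,.3,(0,0,255),1)
cv2.imwrite('pics/g.png',c)
```

```text
[ 0.568995   -0.20119672  0.29390732] [256.83376832 185.3588341 ] [254.63335225 159.3306267 ] [283.13822883 183.30764499] [230.65586049 187.40498169]
```

View pics/g.png

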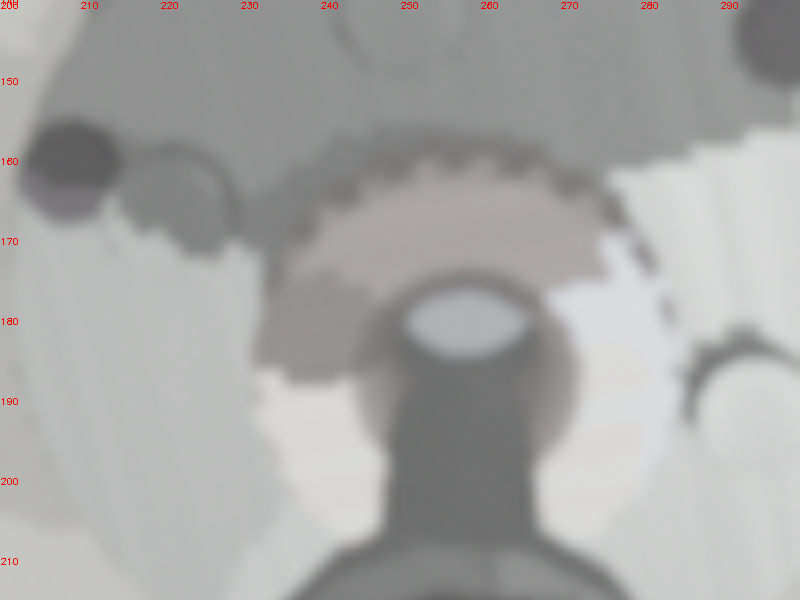

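Nut rim in the wrist view: far edge at row 160, sides at columns 231 and 283. All match the prediction, so the tip is centred over the mouth. I'll lower it gently while watching the force.

```bash
python3 -m handwheel '[[1,0,-0.0003,-0.01,0],[1,0,-0.0003,-0.02,0],[1,0,-0.0003,-0.028,0],[1,0,-0.0003,-0.034,0],[1,0,-0.0003,-0.04,0]]';python3 -m handwheel '[[1,0,0,-0.005,0],[1,0,0,-0.01,0],[1,0,0,-0.015,0],[1,0,0,-0.02,0],[1,0,0,-0.025,0]]'
```

```text
time: 7.75
ee_pos: [0.5689, -0.2014, 0.2532]
tcp_rot: [-179.9, 0.1, -4.6]
wrist_force: [-0.1, -0.3, -1.5]
opening: 0.0268
time: 8.25
ee_pos: [0.5689, -0.2014, 0.2278]
tcp_rot: [-179.9, 0.1, -4.6]
wrist_force: [-0.5, -0.1, -1.7]
opening: 0.0269
```

```bash
python3 -m handwheel '[[1,0,0,-0.006,0],[1,0,0,-0.012,0],[1,0,0,-0.018,0],[1,0,0,-0.024,0],[1,0,0,-0.03,0]]';python3 -m handwheel '[[1,0,0,-0.002,0],[1,0,0,-0.003,0],[1,0,0,-0.004,0],[1,0,0,-0.005,0],[1,0,0,-0.005,0]]'
```

```text
time: 8.75
ee_pos: [0.5689, -0.2014, 0.1973]
tcp_rot: [-179.9, 0.1, -4.6]
wrist_force: [-0.5, 0.4, -2.0]
opening: 0.0265
time: 9.25
ee_pos: [0.5689, -0.2015, 0.1923]
tcp_rot: [-179.9, 0.1, -4.6]
wrist_force: [0.6, 0.1, -2.2]
opening: 0.027
```

```bash
for i in 1 2 ; do python3 -m handwheel '[[1,0,0,-0.0005,0],[1,0,0,-0.001,0],[1,0,0,-0.0015,0],[1,0,0,-0.0015,0]]'; done
```

```text
time: 9.65
ee_pos: [0.5689, -0.2014, 0.1908]
tcp_rot: [-179.9, 0.1, -4.6]
wrist_force: [0.4, -0.3, -1.6]
opening: 0.0269
time: 10.05
ee_pos: [0.5689, -0.2014, 0.19]
tcp_rot: [-179.9, 0.1, -4.6]
wrist_force: [-1.8, 1.2, 4.5]
opening: 0.0268
```

Contact came at TCP z = 0.190, as predicted, with about 6 N upward. I'll take a look, then release.

```bash
python3 -m handwheel '[[0.6,0,0,0,0],[0.5,0,0,0,0],[0.3,0,0,0,0],[0,0,0,0,0],[0,0,0,0,0]]' 20
python3 -m handwheel '[[0,0,0,0,0],[0,0,0,0,0],[0,0,0,0.02,0],[0,0,0,0.05,0],[0,0,0,0.09,0]]'
python3 - <<'E'
from h import *
C={n:viewer.camera(n) for n in('scene','wrist')}
for n,x,y,w,h in(('scene',100,90,110,110),('wrist',180,100,150,150)):
  W=C[n];c=cv2.resize(W['color'][y:y+h,x:x+w],(600,600),interpolation=cv2.INTER_CUBIC)
  c=np.clip((c/255.)**.6*250,0,255).astype(np.uint8);f=600/w
  for i in range(0,w,10):cv2.putText(c,str(x+i),(int(i*f),8),0,.3,(0,0,255),1);cv2.putText(c,str(y+i),(0,int(i*f)+4),0,.3,(0,0,255),1)
  cv2.imwrite(f'pics/i_{n}.png',c)
E
```

```text
time: 10.55
ee_pos: [0.5689, -0.2014, 0.1898]
tcp_rot: [-179.9, 0.1, -4.6]
wrist_force: [-0.1, 0.3, 0.4]
opening: 0.0831
time: 11.05
ee_pos: [0.5683, -0.2012, 0.2794]
tcp_rot: [-179.9, 0.3, -4.6]
wrist_force: [0.5, -0.1, 0.2]
opening: 0.0855
```

View pics/i_scene.png

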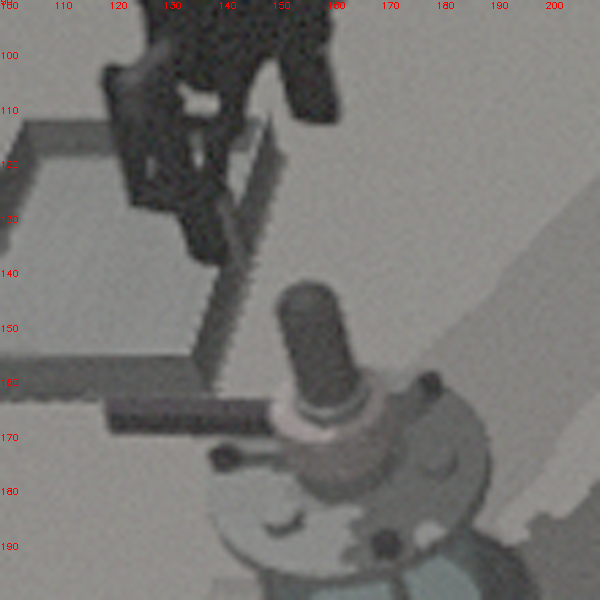

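View pics/i_wrist.png

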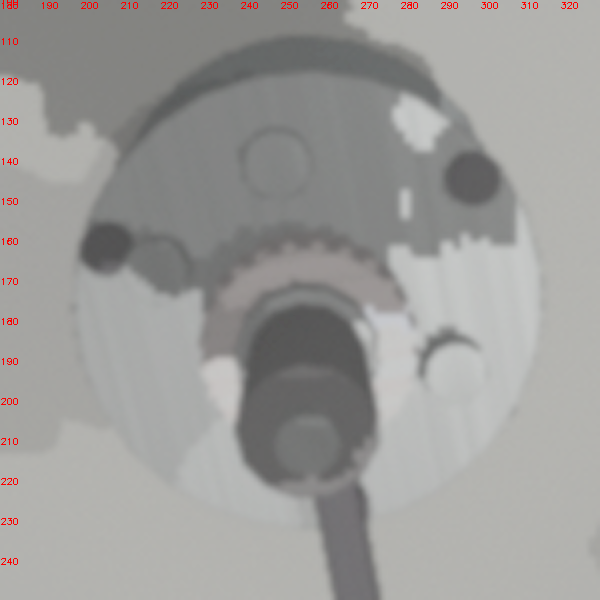

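The probe is seated upright: collar on the nut at about (161,164) in the scene view, head above it. I'll move over the lever point with the jaws straddling the bar.

```bash
python3 -m handwheel '[[0,0.002,-0.025,0,3],[0,0.004,-0.05,0,6],[0,0.007,-0.075,0,9],[0,0.0083,-0.088,0,9.5],[0,0.0083,-0.088,0,9.5]]'
python3 - <<'E'
from h import *
W=viewer.camera('wrist');cv2.imwrite('pics/j.png',np.clip((W['color']/255.)**.5*270,0,255).astype(np.uint8));o=get_obs();print(o['ee_pos'],o['tcp_rot'])
E
```

```text
time: 11.65
ee_pos: [0.578, -0.291, 0.2847]
tcp_rot: [180.0, -0.3, 4.7]
wrist_force: [0.3, 0.1, -0.8]
opening: 0.0851
[ 0.57800989 -0.28997696  0.28498933] [179.98876031  -0.27464254   4.72775522]
```

View pics/j.png

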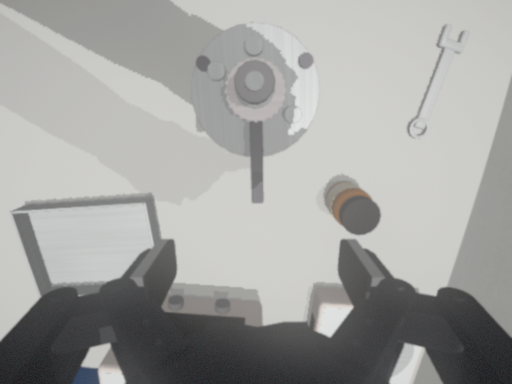

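The lever hangs vertically in the wrist view at column 257, midway between the jaws. Descending.

```bash
python3 -m handwheel '[[0,0,0,-0.025,0],[0,0,0,-0.05,0],[0,0,0,-0.075,0],[0,0,0,-0.1,0],[0,0,0,-0.12,0]]'
python3 -m handwheel '[[0,0,0,-0.008,0],[0,0,0,-0.012,0],[0.3,0,0,-0.012,0],[0.6,0,0,-0.012,0],[0.65,0,0,-0.012,0]]' 20
python3 -m handwheel '[[0.7,0,0,0,0],[0.7,0,0,0,0],[0.7,0,0,0,0]]'
python3 - <<'E'
from h import *
W=viewer.camera('wrist');cv2.imwrite('pics/k.png',np.clip((W['color']/255.)**.5*270,0,255).astype(np.uint8));o=get_obs();print(o['ee_pos'],o['tcp_rot'])
E
```

```text
time: 12.2
ee_pos: [0.5777, -0.2883, 0.1638]
tcp_rot: [-180.0, -0.2, 4.7]
wrist_force: [0.1, -0.7, 0.6]
opening: 0.0853
time: 12.7
ee_pos: [0.5782, -0.2885, 0.1529]
tcp_rot: [180.0, -0.3, 4.7]
wrist_force: [-0.2, 0.6, 0.3]
opening: 0.0442
time: 13.0
ee_pos: [0.5782, -0.2886, 0.1531]
tcp_rot: [180.0, -0.3, 4.7]
wrist_force: [0.6, 0.3, -0.8]
opening: 0.0256
[ 0.57818258 -0.28862064  0.15302198] [179.97291881  -0.33429147   4.70984202]
```

View pics/k.png

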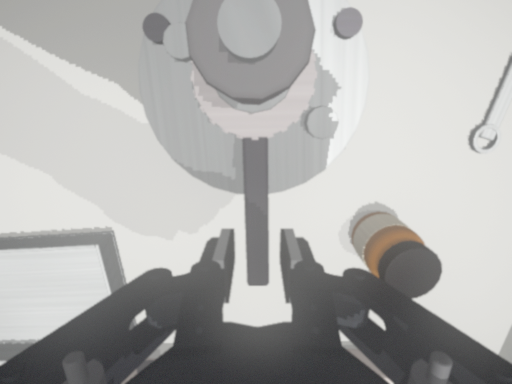

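Run:
```python
import numpy as np
A=np.array([.569,-.2015]);r=.0876
for k in range(0,105,5):
    f=np.radians(-84-k);print(-k,np.round(A+r*np.array([np.cos(f),np.sin(f)])-[.5782,-.2886],4))
```

```text
0 [-0. -0.]
-5 [-0.0077 -0.0005]
-10 [-0.0153 -0.0003]
-15 [-0.0229  0.0006]
-20 [-0.0304  0.0021]
-25 [-0.0377  0.0043]
-30 [-0.0448  0.0071]
-35 [-0.0517  0.0105]
-40 [-0.0582  0.0145]
-45 [-0.0643  0.019 ]
-50 [-0.0701  0.0241]
-55 [-0.0753  0.0296]
-60 [-0.0801  0.0356]
-65 [-0.0843  0.042 ]
-70 [-0.0879  0.0487]
-75 [-0.091   0.0557]
-80 [-0.0934  0.063 ]
-85 [-0.0952  0.0704]
-90 [-0.0963  0.0779]
-95 [-0.0968  0.0856]
-100 [-0.0966  0.0932]
```

```bash
python3 -m handwheel '[[0.7,-0.0077,-0.0005,-0.003,-5],[0.7,-0.0153,-0.0003,-0.003,-10],[0.7,-0.0229,0.0006,-0.003,-15],[0.7,-0.0304,0.0021,-0.003,-20],[0.7,-0.0377,0.0043,-0.003,-25]]'
```

```text
time: 13.55
ee_pos: [0.5407, -0.2843, 0.1499]
tcp_rot: [180.0, -0.4, -20.5]
wrist_force: [3.6, 0.5, -1.8]
opening: 0.0255
```

```bash
python3 -m handwheel '[[0.7,-0.0071,0.0028,0,-5],[0.7,-0.014,0.0062,0,-10],[0.7,-0.0205,0.0102,0,-15],[0.7,-0.0266,0.0147,0,-20],[0.7,-0.0324,0.0198,0,-25]]'
python3 - <<'E'
from h import *
W=viewer.camera('wrist');cv2.imwrite('pics/l.png',np.clip((W['color']/255.)**.5*270,0,255).astype(np.uint8));o=get_obs();print(o['ee_pos'],o['tcp_rot'])
E
```

```text
time: 14.05
ee_pos: [0.5087, -0.2645, 0.1499]
tcp_rot: [-180.0, -0.4, -45.7]
wrist_force: [4.2, -0.3, -1.5]
opening: 0.0254
[ 0.50794142 -0.26389419  0.1500854 ] [-179.97731681   -0.41322771  -45.9692442 ]
```

View pics/l.png

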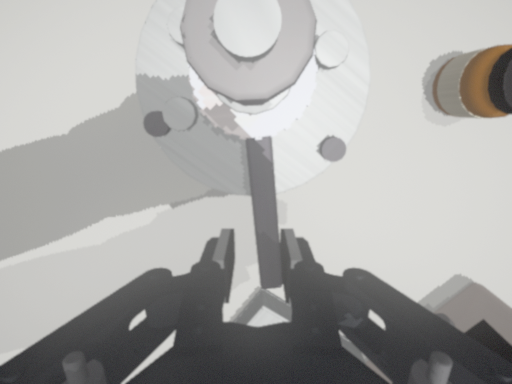

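The lever is following the jaw and has turned about 45°; it is at (265,210) against the right pad. Continuing more slowly.

```bash
python3 -m handwheel '[[0.7,-0.0026,0.0027,0,-2.5],[0.7,-0.0052,0.0055,0,-5],[0.7,-0.0076,0.0085,0,-7.5],[0.7,-0.01,0.0115,0,-10]]'
python3 -m handwheel '[[0.7,-0.0021,0.0032,0,-2.5],[0.7,-0.0042,0.0064,0,-5],[0.7,-0.0042,0.0064,0,-5]]'
```

```text
time: 14.5
ee_pos: [0.4985, -0.2527, 0.1501]
tcp_rot: [-179.9, -0.5, -56.0]
wrist_force: [4.0, -1.7, -1.6]
opening: 0.0258
time: 14.8
ee_pos: [0.4945, -0.2465, 0.1502]
tcp_rot: [-179.9, -0.5, -60.9]
wrist_force: [1.9, -0.8, -1.0]
opening: 0.0256
```

```bash
python3 -m handwheel '[[0.7,-0.0018,0.0033,0,-2.5],[0.7,-0.0036,0.0067,0,-5],[0.7,-0.0036,0.0067,0,-5]]'; python3 -m handwheel '[[0.7,-0.0008,0.0017,0,-1.2],[0.7,-0.0016,0.0035,0,-2.5],[0.7,-0.0016,0.0035,0,-2.5]]'
```

```text
time: 15.1
ee_pos: [0.4911, -0.24, 0.1502]
tcp_rot: [-179.9, -0.5, -65.8]
wrist_force: [2.1, -2.4, -1.8]
opening: 0.0258
time: 15.4
ee_pos: [0.4897, -0.2369, 0.1502]
tcp_rot: [-179.9, -0.6, -68.3]
wrist_force: [2.0, -3.4, -3.0]
opening: 0.0255
```

```bash
python3 -m handwheel '[[0.7,-0.0007,0.0018,0,-1.2],[0.7,-0.0014,0.0036,0,-2.5],[0.7,-0.0014,0.0036,0,-2.5]]'; python3 -m handwheel '[[0.7,-0.0006,0.0018,0,-1.2],[0.7,-0.0011,0.0036,0,-2.5],[0.7,-0.0011,0.0036,0,-2.5]]'
python3 - <<'E'
from h import *
W=viewer.camera('wrist');cv2.imwrite('pics/m.png',np.clip((W['color']/255.)**.5*270,0,255).astype(np.uint8));o=get_obs();print(o['ee_pos'],o['tcp_rot'])
for n in 'top','scene':
  W=viewer.camera(n);cv2.imwrite(f'pics/m_{n}.png',np.clip((W['color']/255.)**.5*270,0,255).astype(np.uint8))
E
```

```text
time: 15.7
ee_pos: [0.4885, -0.2338, 0.1502]
tcp_rot: [-179.9, -0.6, -70.7]
wrist_force: [2.9, -4.0, -1.9]
opening: 0.0261
time: 16.0
ee_pos: [0.4875, -0.2308, 0.1502]
tcp_rot: [-180.0, -0.7, -73.2]
wrist_force: [1.9, -4.7, -2.7]
opening: 0.0256
[ 0.48745349 -0.23078847  0.1501715 ] [-179.95934224   -0.68897053  -73.12372472]
```

View pics/m.png

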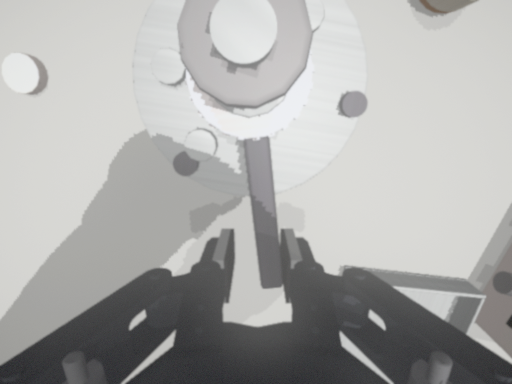

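The bar is still against the right pad, at (265,220), and the force is rising smoothly as the collet bites. The stop isn't reached yet.

```bash
python3 -m handwheel '[[0.7,-0.0005,0.0018,0,-1.2],[0.7,-0.001,0.0036,0,-2.5],[0.7,-0.001,0.0036,0,-2.5]]'; python3 -m handwheel '[[0.7,-0.0004,0.0018,0,-1.2],[0.7,-0.0008,0.0036,0,-2.5],[0.7,-0.0008,0.0036,0,-2.5]]'
```

```text
time: 16.45
ee_pos: [0.4866, -0.2278, 0.1501]
tcp_rot: [-180.0, -0.7, -75.6]
wrist_force: [2.5, -5.6, -2.8]
opening: 0.0259
time: 16.75
ee_pos: [0.4859, -0.225, 0.1501]
tcp_rot: [-180.0, -0.8, -78.0]
wrist_force: [3.0, -6.1, -3.4]
opening: 0.0258
```

```bash
for i in 1 2; do python3 -m handwheel '[[0.7,-0.0004,0.002,0,-1.2],[0.7,-0.0008,0.0042,0,-2],[0.7,-0.0008,0.0042,0,-2]]'; done; python3 -c "
from h import *
o=get_obs();print(o['wrist_force'],o['torque'])"
```

```text
time: 17.05
ee_pos: [0.4852, -0.2224, 0.1501]
tcp_rot: [180.0, -1.0, -80.0]
wrist_force: [3.1, -11.5, -3.7]
opening: 0.0259
time: 17.35
ee_pos: [0.4856, -0.222, 0.1502]
tcp_rot: [-180.0, -1.5, -82.0]
wrist_force: [8.2, -24.9, -7.8]
opening: 0.0257
[  8.21699604 -24.89340225  -7.81028807] [-4.72144263 -1.56611859  0.34634791]
```

The stop is reached: the force jumped to 26 N with only 0.4 mm of advance. I'll back off, open, lift and check.

```bash
python3 -m handwheel '[[0.7,0,-0.003,0,0],[0.7,0,-0.006,0,0],[0.5,0,-0.006,0,0],[0.2,0,-0.006,0,0],[0,0,-0.006,0,0]]'
python3 -m handwheel '[[0,0,0,0,0],[0,0,0,0,0],[0,0,0,0.03,0],[0,0,0,0.06,0],[0,0,0,0.1,0]]'
python3 -m handwheel '[[0,-0.03,0,0.02,0],[0,-0.06,0,0.02,0],[0,-0.1,0,0.02,0],[0,-0.14,0,0.02,0],[0,-0.14,0,0.02,0]]'
python3 - <<'E'
from h import *
C={n:viewer.camera(n) for n in('scene','top')}
for n,x,y,w in(('scene',100,90,110),('top',310,140,100)):
  W=C[n];c=cv2.resize(W['color'][y:y+w,x:x+w],(600,600),interpolation=cv2.INTER_CUBIC)
  c=np.clip((c/255.)**.6*270,0,255).astype(np.uint8);f=600/w
  for i in range(0,w,10):cv2.putText(c,str(x+i),(int(i*f),8),0,.3,(0,0,255),1);cv2.putText(c,str(y+i),(0,int(i*f)+4),0,.3,(0,0,255),1)
  cv2.imwrite(f'pics/n_{n}.png',c)
cv2.imwrite('pics/n_full.png',np.clip((C['scene']['color']/255.)**.6*270,0,255).astype(np.uint8))
E
```

```text
time: 17.85
ee_pos: [0.4855, -0.2277, 0.1502]
tcp_rot: [-180.0, -1.5, -82.0]
wrist_force: [0.1, 1.3, -0.5]
opening: 0.0681
time: 18.35
ee_pos: [0.485, -0.2274, 0.2503]
tcp_rot: [179.9, -1.4, -82.0]
wrist_force: [0.3, -0.5, 0.2]
opening: 0.0853
time: 18.85
ee_pos: [0.3418, -0.227, 0.2716]
tcp_rot: [180.0, -1.5, -82.1]
wrist_force: [2.1, -0.0, 0.3]
opening: 0.0858
```

View pics/n_scene.png

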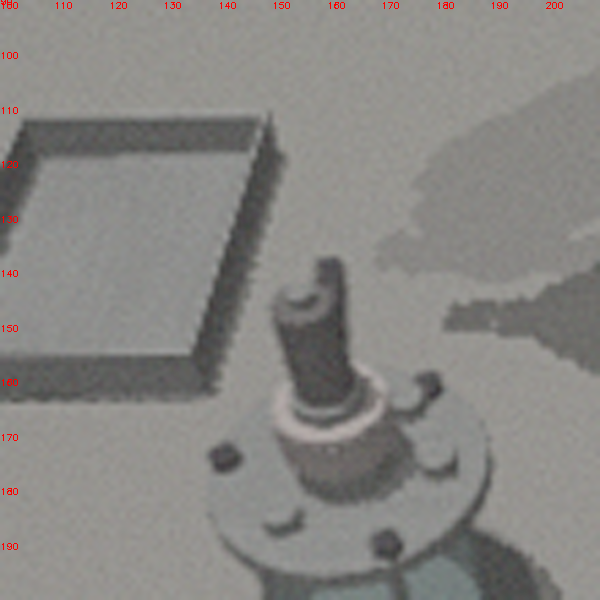

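View pics/n_top.png

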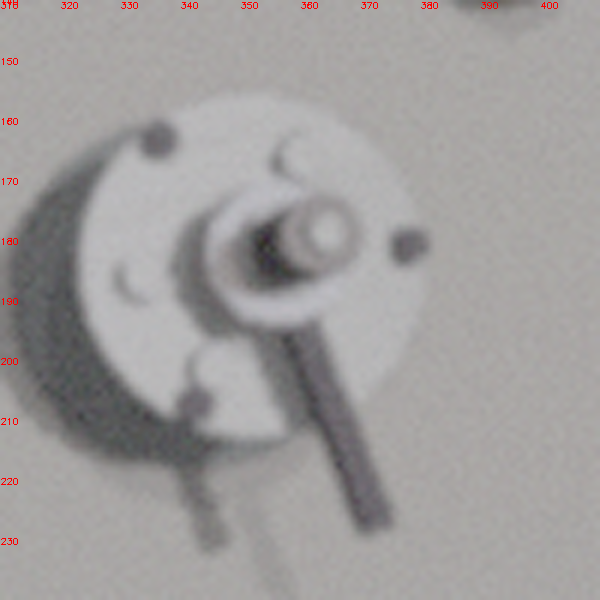

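View pics/n_full.png

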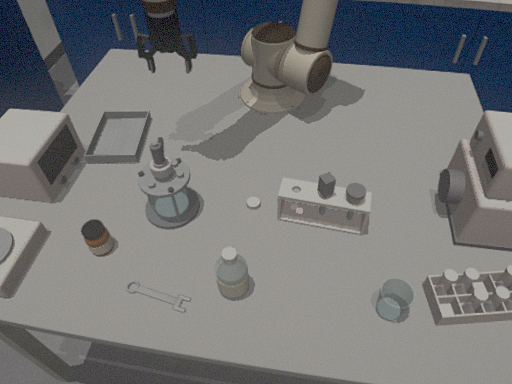

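Run:
```python
from h import *
T=viewer.camera('top');S=viewer.camera('scene')
print('stub',plane(T,(364.7,179.2),.238),tri(T,(364.7,179.2),S,(100+303/5.4545,90+297/5.4545)))
n=plane(T,(356.4,182.1),.172);a=plane(T,(372.2,227.8),.1675);b=a-n;print(np.degrees(np.arctan2(b[1],b[0])),np.linalg.norm(b[:2]))
print(get_obs()['wrist_force'])
```

```text
stub [ 0.5673276  -0.20315748  0.238     ] [ 0.56728243 -0.20237675  0.23273378]
-161.88458455398307 0.10346976493377766
[-0.07026178 -0.13115804 -0.92001762]
```

```bash
python3 -c "
from workcell import job_done
print(job_done())"
```

```text
the job is handed in; nothing more can be done
None
```

The probe is in the reactor's clamp port with its collar on the nut, and the lever has been turned clockwise to its stop. I handed the job in at about 19 s, with the gripper open and clear of everything.

- **Insertion:** I lifted the probe from the rack's end hole and lowered it into the port. Contact came at TCP z = 0.190 m, the height expected for the collar on the nut, with about 6 N, and I released it there.
- **Lever:** I swung it with the jaws around the bar until the force jumped to about 26 N with only 0.4 mm of further travel. After letting go, it measures −162°, compared with about −85° at the start, a turn of roughly 77° (1.34 rad). I took the stop from that force rise and did not measure the nut's angle directly.
- **Final pictures:** The probe stands upright, centred to about 1–2 mm. The sampler and plug are still in the rack.
- **One check disagreed:** The two-view height of the probe's stub came out at 0.233 m instead of the expected 0.238 m. Both earlier two-view heights also read about 2 mm low. I put the rest down to pixel error, since the collar cannot sit below the nut's top.

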